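# Rack the polishing stones by length and start the drying fan

### The arm

A 6-joint arm with a two-finger parallel gripper is mounted at the origin on the work surface. World frame = base frame: x ahead of the robot, y to its left, z up, the work surface at z = 0. Lengths are in m, angles in rad, forces in N, time in s.
With the tool pointing down it reaches from about 0.3 to 0.775 m from the base axis. Payload 14.6 kg.
Tool frame: the origin (TCP) lies on the centre line of the jaws, within the pads' length; the fingertips stand 19 mm ahead of it and the grasp point (between the pads) is the TCP; z points along the fingers, y is the line along which they close (so a half turn about z gives the same grasp; the last joint's range is limited). The gripper opens to 94 mm and grips with 3 to 60 N. Pads are 16 mm wide; open, the fingers measure 119 mm over their backs; the gripper's body (75 mm by 177 mm) begins 78 mm behind the grasp point.
Start: joints at [-1.279, 0.3, 1.521, -0, 1.321, -0.067], TCP at [0.193, -0.515, 0.224] pointing down, gripper open.
Joint ranges: [-3.03, 3.03], [-0.79, 2.21], [0.23, 2.52], [-1.04, 4.18], [0, 3.07], [-2.55, 2.55]. Speed limits (rad/s): [2.22, 2.22, 2.57, 3.14, 3.14, 3.14].

### API

Orientations are given as [roll, pitch, yaw] about the fixed x, y, z axes, in that order (R = Rz(yaw) Ry(pitch) Rx(roll)).
In Python, from station import get_obs, camera, workorder gives the robot as it stands.
- The arm moves only by the tool play_rows, never from a script. Its argument "motion" is a list that holds one entry, the list of rows, each a list of 7 numbers: the shift along the tool's x, y, z as a fraction of full scale, then the turn, a rotation vector about the tool's x, y, z as a fraction of full scale, then the opening, from -1 (shut) to 1 (fully open). In form: [[[x, y, z, ax, ay, az, grip], ...]]. A call has 1 to 10 rows; each row is the pose to reach, as a shift and turn from the pose commanded when the call began, along the tool's axes at that moment, turning the shorter way round; what a row does not reach only later rows make up. Full scale, the value 1, is 0.25 m for a shift and 2 pi rad for a turn. A row lasts 1/10 s, in which the tool goes at most 50 mm and 8.59 degrees, less where a joint would pass 70% of its speed; a pose out of reach is approached as far as the arm can. A call with a number of a shift or a turn outside -1 to 1 is refused whole. A call with a gripper value outside its range is refused whole. The fingers move at their own pace and stop on an object; "grip_force" is the grip in N (left out, the last holds). Time passes only in rows, so rows that repeat a pose let the fingers close. It gives the time, the measured TCP pose, the force, the opening and the grip force at its end, in the units of the state.
- get_obs(): the state, without advancing time (a new reading comes with each control period).
- camera(name): name is "side" or "top" or "wrist"; returns a dict with "frame" (480x640x3 uint8, red, green, blue), "z_map" (480x640 float32, m along the optical axis (not along the pixel's ray), 0 where there is no reading), "camera_matrix" (3x3 intrinsics, pixels), "T" (4x4, takes a point from camera to world coordinates); the wrist camera has in their place "T_tool_cam" (4x4, takes a point from camera to tool coordinates, whose origin is the TCP and whose axes are the flange's). Camera axes: x right, y up, looking along -z (the intrinsics and any distortion apply to the point x, -y, -z); pixel columns grow to the right and rows downward; lengths in m; the calibration is good to about 2 mm. A picture is of the moment at which its call begins: read the wrist's pose just before it.
- workorder.hand_in(): hands the job in; it is judged then, once.
The state is a dict: "time_s": time; "qpos": joint angles; "joint_vel": joint speeds; "tau": joint torques, N m; "ee_pos": TCP position; "eef_rot": TCP orientation; "force": force on the tool from outside, world axes, zero at the start; "moment": the same for the moment, N m; "grip_width": finger opening in m; "grip_force": force on a finger pad.
Only numpy, scipy, OpenCV 4.12 (cv2) and the standard library are available. Lean on these libraries where they do the work, as an engineer would, in place of code of your own. Each camera call takes 0.05 s, during which the arm holds its last target. There are 200 camera calls.

### The job

Set the rinsed polishing stones out to dry by length: every stone on the bench, including the one left on the wrong rack, must lie flat and centred across both rails of the rack whose rail spacing suits its length (shortest stones on the narrowest rack, longest on the widest), one stone to a bay. Only when all the stones are in place, push the fan's red lever right over towards the fan head to switch it on. Leave the cup, the bowl and the pot lid where they are.

Things in the scene. Friction and masses are not known exactly. Their poses are not given: they have to be found in the camera images.
- rack_short: wooden drying rack for 90 mm stones, fixed. Two rails along its y at x = +-25 mm (50 mm apart; the racks differ only in this), 8 mm wide, 166 mm long, tops 50 mm above the table; dark base plate 70 x 166 x 8 mm. Dark dividers on the rails, 16 mm wide, 8 mm high, part three bays 34 mm wide, centred at y = -50, 0, +50 mm. Origin on the table under its centre
- short1: light grey polishing stone, short size: square bar 90 x 18 x 18 mm, about 67 g, origin at its centre, x along its length; it may lie on any of its four long sides. Starts on the table; may be absent in a run
- short2: light grey polishing stone, short size: square bar 90 x 18 x 18 mm, about 67 g, origin at its centre, x along its length; it may lie on any of its four long sides. Starts on the table; may be absent in a run
- short3: light grey polishing stone, short size: square bar 90 x 18 x 18 mm, about 67 g, origin at its centre, x along its length; it may lie on any of its four long sides. Starts on the table; may be absent in a run
- rack_mid: wooden drying rack for 120 mm stones, fixed. Two rails along its y at x = +-40 mm (80 mm apart; the racks differ only in this), 8 mm wide, 166 mm long, tops 50 mm above the table; dark base plate 100 x 166 x 8 mm. Dark dividers on the rails, 16 mm wide, 8 mm high, part three bays 34 mm wide, centred at y = -50, 0, +50 mm. Origin on the table under its centre
- mid1: light grey polishing stone, mid size: square bar 120 x 18 x 18 mm, about 89 g, origin at its centre, x along its length; it may lie on any of its four long sides. Starts on the table; may be absent in a run
- mid2: light grey polishing stone, mid size: square bar 120 x 18 x 18 mm, about 89 g, origin at its centre, x along its length; it may lie on any of its four long sides. Starts on the table; may be absent in a run
- mid3: light grey polishing stone, mid size: square bar 120 x 18 x 18 mm, about 89 g, origin at its centre, x along its length; it may lie on any of its four long sides. At the start it lies across rack_short, in the middle bay, where it does not belong; always present
- rack_long: wooden drying rack for 150 mm stones, fixed. Two rails along its y at x = +-55 mm (110 mm apart; the racks differ only in this), 8 mm wide, 166 mm long, tops 50 mm above the table; dark base plate 130 x 166 x 8 mm. Dark dividers on the rails, 16 mm wide, 8 mm high, part three bays 34 mm wide, centred at y = -50, 0, +50 mm. Origin on the table under its centre
- long1: light grey polishing stone, long size: square bar 150 x 18 x 18 mm, about 112 g, origin at its centre, x along its length; it may lie on any of its four long sides. Starts on the table; may be absent in a run
- long2: light grey polishing stone, long size: square bar 150 x 18 x 18 mm, about 112 g, origin at its centre, x along its length; it may lie on any of its four long sides. Starts on the table; may be absent in a run
- fan: white bench fan, fixed. Base plate 20 mm high, 100 mm wide, from x = -110 to +230 mm of its origin, which is on the table; round head, radius 85 mm, 45 mm thick, centre at x = +140 mm, 150 mm up. Lever at x = -60 mm on a grey block 70 (x) x 50 x 25 mm that stands on the plate
- fan_lever (a joint): angle of the fan's toggle lever, rad: near 0 = off, leaning to the fan's -x; 1.0 (stop) = on, leaning to the fan's +x, towards the head. Pivot 42 mm above the table, axis along the fan's y; stays where it is left, moves with about 1 N at the ball
- fan_lever_tip (a point): centre of the red ball (radius 13 mm) on the end of the steel lever (radius 5 mm), 80 mm from the pivot, so 112 mm above the table at either end of the swing and 122 mm upright
- cup: bystander: blue ceramic cup, rim radius 42 mm, 75 mm tall, origin under its foot
- bowl: bystander: small white bowl, rim radius 40 mm, 35 mm tall, origin under its foot
- pot_lid: bystander: brown pot lid, radius 36 mm, 36 mm tall with its knob, origin under it
There are look-alikes about, which are no part of the job. What is shaped like the short1 but black or turquoise is not meant.

How it is judged:
By the outcome, as a careful person would: the job done as asked, in the order asked, and still so for the second after the job is handed in, with the robot touching nothing.
Of short1, short2, short3, mid1, mid2, long1, long2 only 5 to 7 are there at a start; the rules pass over those that are not, and their reading is None.
At some moment in a run one of mid3, short1, short2, short3, mid1, mid2, long1, long2 may be knocked a few centimetres aside while the robot is not near it.
Once in a run the grip may slacken for a moment while it holds something.
It also fails if it takes over 210 s, if anything falls off the work surface, if the arm or the gripper's body presses on something with over 40 N, if the wrist force passes 120 N, or if a joint passes its speed limit or range.

## Working session

There is one attempt and no reset: what is moved stays moved. The work goes in short steps, Python scripts to look and compute and a tool call to move; the robot and the scene stay as the last step left them, time stands still between calls to the robot, and variables do not carry over. Pictures are saved under pics/ and viewed, at most 14 in all, crops included, and the job is handed in when it is done.

Besides the shell and the picture viewer there is one more tool, called after ">>>" as name(argument=value, ...), one argument or row to a line, values as JSON. play_rows: Moves the arm, as the interface text tells. Its arguments: {"type":"object","properties":{"motion":{"type":"array"},"grip_force":{"type":"number"}},"required":["motion"]}

```bash
ls; mkdir -p pics; python3 - <<'E'
from station import get_obs,camera
import cv2,numpy as np
o=get_obs();print(o)
for n in("top","side"):
    c=camera(n);cv2.imwrite(f"pics/{n}0.png",c["frame"][:,:,::-1]);np.savez(f"{n}0.npz",**{k:v for k,v in c.items()})
    print(n,c["camera_matrix"],c["T"],c.keys())
E
```

```text
pics
{'time_s': 0.0, 'qpos': array([-1.27860918e+00,  3.00499029e-01,  1.52157333e+00,  4.36002188e-06,
        1.32069595e+00, -6.65847741e-02]), 'joint_vel': array([ 1.55759456e-04,  1.20418689e-04, -1.01745371e-03, -8.07983226e-04,
        4.11034420e-04, -6.94453025e-05]), 'tau': array([ 7.62065229e-04, -5.31806159e+01, -3.52738130e+01,  7.08697387e-02,
        2.44099548e-02, -1.08767833e-04]), 'ee_pos': array([ 0.19305624, -0.51475114,  0.22387428]), 'eef_rot': array([-3.14041989e+00, -8.24365676e-05,  3.58770795e-01]), 'force': array([-0.19171809, -0.12756472,  0.3871548 ]), 'moment': array([ 0.03515331,  0.00196181, -0.01142057]), 'grip_force': 0.0, 'grip_width': 0.0941750070494152}
top [[476.69220981   0.         315.91740809]
 [  0.         476.69220981 243.23814742]
 [  0.           0.           1.        ]] [[ 0.01102864  0.99693879 -0.07740428  0.44916446]
 [-0.99991776  0.01048859 -0.00738015 -0.00255672]
 [-0.0065457   0.07747931  0.99697247  1.37922748]
 [ 0.          0.          0.          1.        ]] dict_keys(['frame', 'z_map', 'camera_matrix', 'T'])
side [[508.03753952   0.         320.37148609]
 [  0.         508.03753952 237.30820482]
 [  0.           0.           1.        ]] [[-0.85020104  0.34955815 -0.39365886  0.13689376]
 [-0.5261419  -0.59009294  0.61234388  0.63563733]
 [-0.01824552  0.72773582  0.68561482  0.84315218]
 [ 0.          0.          0.          1.        ]] dict_keys(['frame', 'z_map', 'camera_matrix', 'T'])
```

View pics/top0.png

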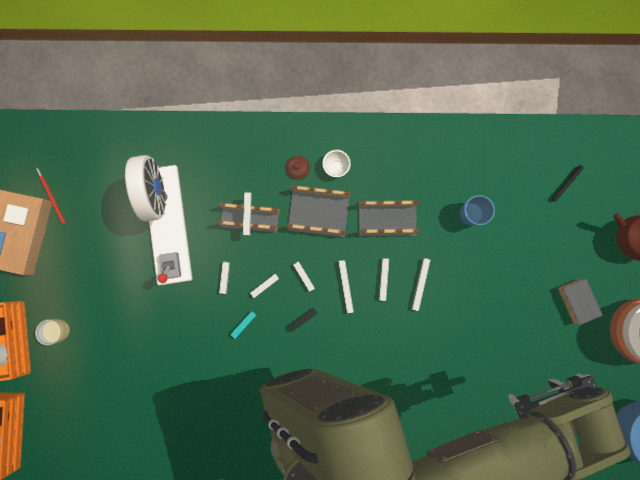

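View pics/side0.png

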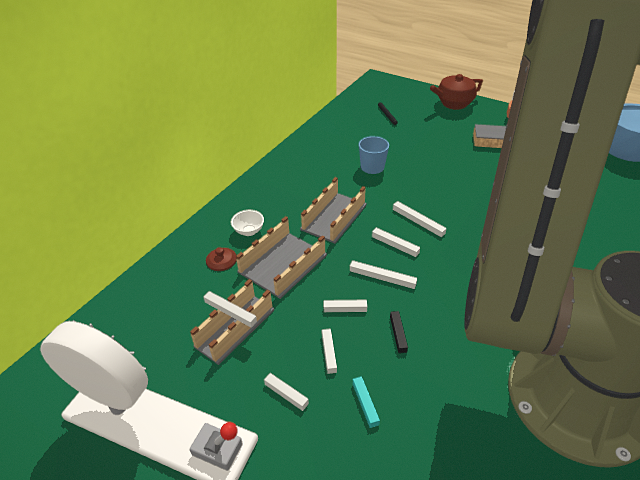

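```bash
cat > h.py <<'E'
import numpy as np,cv2
from station import get_obs,camera
def world(c):
    K=c["camera_matrix"];z=c["z_map"].astype(float);v,u=np.mgrid[0:480,0:640]
    p=np.stack([(u-K[0,2])/K[0,0]*z,-(v-K[1,2])/K[1,1]*z,-z],-1)
    T=c["T"];w=p@T[:3,:3].T+T[:3,3];w[z==0]=np.nan;return w
def toplane(c,uv,h):
    K=c["camera_matrix"];T=c["T"];uv=np.atleast_2d(uv).astype(float)
    d=np.c_[(uv[:,0]-K[0,2])/K[0,0],-(uv[:,1]-K[1,2])/K[1,1],-np.ones(len(uv))]@T[:3,:3].T
    return (T[:3,3]+d*((h-T[2,3])/d[:,2:]))[:,:2]
def rect(xy):
    r=cv2.minAreaRect((xy*1000).astype(np.float32));b=cv2.boxPoints(r)
    e=[b[1]-b[0],b[2]-b[1]];e.sort(key=np.linalg.norm)
    a=np.arctan2(e[1][1],e[1][0]);a=(a+np.pi/2)%np.pi-np.pi/2
    return np.round(r[0],1),np.linalg.norm(e[1]),np.linalg.norm(e[0]),a
def stones(c=None,show=True):
    c=c or camera("top");f=c["frame"].astype(int);w=world(c);h=w[...,2]
    m=(f.min(2)>150)&(f.max(2)-f.min(2)<50)&(w[...,0]>.15)&(w[...,0]<.75)&(abs(w[...,1])<.42)&(h>0)&(h<.085)
    n,l,s,_=cv2.connectedComponentsWithStats(m.astype(np.uint8),connectivity=8);out=[]
    for i in range(1,n):
        if not 60<s[i,4]<1500:continue
        q=l==i;H=np.nanmedian(h[q]);v,u=np.nonzero(q)
        ctr,L,W,a=rect(toplane(c,np.c_[u,v],H))
        out.append((ctr,L,W,a,H))
        if show:print(ctr,"L%.0f W%.0f yaw%.3f h%.3f px%.0f,%.0f"%(L,W,a,H,u.mean(),v.mean()))
    return out
E
python3 - <<'E'
from h import *
c=dict(np.load("top0.npz"));stones(c)
w=world(c);h=w[...,2]
print("table",np.nanmedian(h[250:260,60:140]),np.nanmedian(h[235:250,300:500]))
m=(h>.044)&(h<.064)&(w[...,0]>.4)&(w[...,0]<.75)
f=c["frame"].astype(int)
for nm,a,b in(("short",216,284),("long",284,354),("mid",354,424)):
    q=m.copy();q[:,:a]=0;q[:,b:]=0;q[:180]=0;q[242:]=0
    q&=~((f.min(2)>150))
    v,u=np.nonzero(q);xy=toplane(c,np.c_[u,v],.052);print(nm,len(u),rect(xy))
    # wood rail colour, base
    d=(f.max(2)<110)&(abs(h-.008)<.008);d[:,:a]=0;d[:,b:]=0;d[:180]=0;d[242:]=0
    v,u=np.nonzero(d);print("  base",len(u),rect(toplane(c,np.c_[u,v],.008)))
r=(f[...,0]>150)&(f[...,1]<60);r[:,:130]=0;r[:,200:]=0
v,u=np.nonzero(r);print("ball",len(u),np.nanmedian(w[r],0),toplane(c,(u.mean(),v.mean()),.115))
wh=(f.min(2)>170)&(abs(h-.02)<.01);wh[:,:120]=0;wh[:,200:]=0
v,u=np.nonzero(wh);print("fanbase",rect(toplane(c,np.c_[u,v],.02)))
E
```

```text
[594.5 399.7] L309 W66 yaw0.035 h0.021 px179,239
[631.8 200.4] L115 W19 yaw0.010 h0.069 px247,214
[ 453.9 -186.8] L117 W19 yaw-0.079 h0.019 px384,279
[ 441.1 -292. ] L148 W19 yaw-0.230 h0.019 px421,284
[433.3 -78.4] L149 W19 yaw0.172 h0.019 px346,286
[454.5 268.7] L89 W19 yaw-0.085 h0.019 px224,277
[460.2  41.7] L89 W19 yaw0.555 h0.019 px303,276
[432.3 153.6] L90 W18 yaw-0.901 h0.019 px264,286
table 0.001442146269096778 0.001293008989451172
short 337 (array([615., 204.]), np.float32(167.67949), np.float32(84.63454), np.float32(1.4866506))
  base 1992 (array([649.4, 202. ]), np.float32(196.69582), np.float32(178.67792), np.float32(-1.5603067))
long 383 (array([648. ,   3.1]), np.float32(166.56535), np.float32(120.26485), np.float32(1.4611193))
  base 1494 (array([651.4,   1.3]), np.float32(201.14844), np.float32(178.51526), np.float32(-1.5611538))
mid 390 (array([ 629.6, -196.5]), np.float32(167.1519), np.float32(87.54376), np.float32(-1.5604318))
  base 1790 (array([ 653.4, -202.1]), np.float32(201.50415), np.float32(178.3408), np.float32(-1.5611587))
ball 0 [nan nan nan] [[nan nan]]
fanbase (array([605.2, 436.6]), np.float32(336.63464), np.float32(98.9486), np.float32(0.16230655))
  return np.nanmean(a, axis, out=out, keepdims=keepdims)
<stdin>:15: RuntimeWarning: Mean of empty slice.
  ret = ret.dtype.type(ret / rcount)
```

```bash
python3 - <<'E'
from h import *
c=dict(np.load("top0.npz"))
w=world(c);h=w[...,2];f=c["frame"].astype(int)
for nm,a,b in(("short",216,284),("long",284,354),("mid",354,424)):
    q=(h>.044)&(h<.064)&(f.min(2)<120);q[:,:a]=0;q[:,b:]=0;q[:180]=0;q[242:]=0
    n,l,s,ce=cv2.connectedComponentsWithStats(q.astype(np.uint8),connectivity=8)
    print(nm)
    for i in range(1,n):
        if s[i,4]<12: continue
        v,u=np.nonzero(l==i);print("  ",s[i,4],rect(toplane(c,np.c_[u,v],.052)))
    # dividers: dark, high
    d=q&(f.max(2)<130)
    n,l,s,ce=cv2.connectedComponentsWithStats(d.astype(np.uint8))
    for i in range(1,n):
        if s[i,4]>=5: print("   div",s[i,4],(toplane(c,ce[i],.058)*1000).round(1))
r=(f[...,0]>120)&(f[...,1]<50)&(f[...,2]<50);r[:,:130]=0;r[:,200:]=0;r[:250]=0;r[300:]=0
v,u=np.nonzero(r);print("ball",len(u),toplane(c,(u.mean(),v.mean()),.115))
E
```

```text
short
   31 (array([658.8, 268.5]), np.float32(31.083923), np.float32(8.521907), np.float32(-1.560837))
   31 (array([653.5, 230.3]), np.float32(33.82273), np.float32(8.513853), np.float32(-1.5608062))
   67 (array([648.3, 153.8]), np.float32(73.36556), np.float32(9.58419), np.float32(1.480524))
   28 (array([607.8, 274.2]), np.float32(28.233833), np.float32(8.471633), np.float32(-1.560584))
   40 (array([605. , 234.4]), np.float32(39.74815), np.float32(9.53421), np.float32(1.4810616))
   59 (array([598.1, 156.1]), np.float32(68.54775), np.float32(9.13769), np.float32(1.4757363))
   div 16 [[657.6 275.4]]
   div 17 [[652.2 222.2]]
   div 16 [[649.2 175.3]]
   div 20 [[644.3 125.1]]
   div 14 [[607.4 279.8]]
   div 18 [[603.3 229.7]]
   div 14 [[599.6 176.4]]
   div 16 [[595.  128.5]]
long
   146 (array([702.5,  -2.4]), np.float32(165.63208), np.float32(10.715306), np.float32(1.4607702))
   135 (array([593.1,   9. ]), np.float32(166.3578), np.float32(9.724076), np.float32(1.4610039))
   div 22 [[709.   71.4]]
   div 18 [[704.2  23. ]]
   div 19 [[697.7 -27.1]]
   div 16 [[692.6 -78. ]]
   div 19 [[601.1  82.9]]
   div 17 [[594.7  32.9]]
   div 16 [[589.3 -14.9]]
   div 16 [[583.9 -66.3]]
mid
   177 (array([ 669.1, -195.3]), np.float32(165.61536), np.float32(8.510918), np.float32(-1.5608634))
   140 (array([ 590.1, -198. ]), np.float32(164.87589), np.float32(8.429041), np.float32(-1.5604316))
   div 21 [[ 666.9 -120.7]]
   div 21 [[ 667.5 -169. ]]
   div 28 [[ 668.1 -218.6]]
   div 21 [[ 669.5 -268.8]]
   div 24 [[ 589.4 -222.1]]
   div 20 [[ 590.4 -271.8]]
   div 18 [[ 587.3 -122.1]]
   div 17 [[ 587.8 -172.2]]
ball 0 [[nan nan]]<stdin>:17: RuntimeWarning: Mean of empty slice.
  ret = ret.dtype.type(ret / rcount)
```

```bash
cat >> h.py <<'E'
from scipy.spatial.transform import Rotation as Ro
def plan(*wps):
    "waypoints (x,y,z,yaw) in m -> row numbers from the present pose"
    o=get_obs();R=Ro.from_euler("xyz",o["eef_rot"]);p=o["ee_pos"]
    print("t%.1f"%o["time_s"],p.round(4),o["eef_rot"].round(3),"q",o["qpos"].round(2))
    for x,y,z,yaw in wps:
        d=R.inv().apply(np.array([x,y,z])-p)/.25
        r=(R.inv()*Ro.from_euler("xyz",[np.pi,0,yaw])).as_rotvec()/(2*np.pi)
        print(np.r_[d,r].round(4).tolist())
E
python3 -c "
from h import *
plan((.40,-.15,.2,.01),(.6318,.2004,.15,.01))"
```

```text
t0.1 [ 0.1931 -0.5148  0.224 ] [-3.141 -0.     0.359] q [-1.28  0.3   1.52  0.    1.32 -0.07]
[1.2873, -1.0755, 0.097, -0.0002, 0.0, 0.0555]
[2.6476, -2.0621, 0.2981, -0.0002, 0.0, 0.0555]
```

>>> play_rows(
  motion=[
    [[0.2, -0.16, 0.1, 0, 0, 0.0555, 1], [0.4, -0.32, 0.1, 0, 0, 0.0555, 1], [0.6, -0.48, 0.1, 0, 0, 0.0555, 1], [0.8, -0.64, 0.1, 0, 0, 0.0555, 1], [1, -0.8, 0.1, 0, 0, 0.0555, 1], [1, -0.8, 0.1, 0, 0, 0.0555, 1], [1, -0.8, 0.1, 0, 0, 0.0555, 1], [1, -0.8, 0.1, 0, 0, 0.0555, 1]],
  ],
)

```text
time_s: 0.9
ee_pos: [0.358, -0.2376, 0.1994]
eef_rot: [-3.141, -0.0, 0.014]
force: [0.4, -0.1, 0.1]
grip_width: 0.094
grip_force: 0.0
```

```bash
python3 -c "
from h import *
plan((.6318,.2004,.15,.01))"
```

```text
t0.9 [ 0.358  -0.2376  0.1994] [-3.141 -0.     0.014] q [-0.67  0.05  1.87  0.    1.22  0.89]
[1.1189, -1.7369, 0.1982, -0.0001, -0.0, 0.0006]
```

>>> play_rows(
  motion=[
    [[0.13, -0.15, 0, 0, 0, 0, 1], [0.26, -0.3, 0, 0, 0, 0, 1], [0.39, -0.45, 0, 0, 0, 0, 1], [0.52, -0.6, 0, 0, 0, 0, 1], [0.65, -0.75, 0, 0, 0, 0, 1], [0.8, -0.9, 0, 0, 0, 0, 1], [0.9, -1, 0, 0, 0, 0, 1], [0.9, -1, 0, 0, 0, 0, 1]],
  ],
)

```text
time_s: 1.7
ee_pos: [0.5812, 0.0144, 0.1983]
eef_rot: [-3.141, 0.001, 0.013]
force: [0.2, -0.4, -0.8]
grip_width: 0.094
grip_force: 0.0
```

```bash
python3 -c "
from h import *
plan((.6318,.2004,.15,.01),(.6318,.2004,.074,.01))"
```

```text
t1.7 [0.5812 0.0144 0.1983] [-3.141e+00  1.000e-03  1.300e-02] q [-0.04  0.39  1.46  0.    1.29  1.52]
[0.2122, -0.7411, 0.1932, -0.0001, 0.0002, 0.0005]
[0.2125, -0.741, 0.4972, -0.0001, 0.0002, 0.0005]
```

>>> play_rows(
  motion=[
    [[0.05, -0.18, 0.05, 0, 0, 0, 1], [0.1, -0.36, 0.1, 0, 0, 0, 1], [0.15, -0.54, 0.15, 0, 0, 0, 1], [0.21, -0.74, 0.19, 0, 0, 0, 1], [0.21, -0.74, 0.3, 0, 0, 0, 1], [0.21, -0.74, 0.4, 0, 0, 0, 1], [0.21, -0.74, 0.497, 0, 0, 0, 1], [0.21, -0.74, 0.497, 0, 0, 0, -1], [0.21, -0.74, 0.497, 0, 0, 0, -1], [0.21, -0.74, 0.497, 0, 0, 0, -1]],
  ],
  grip_force=30,
)

```text
time_s: 2.7
ee_pos: [0.6309, 0.1973, 0.077]
eef_rot: [-3.141, -0.002, 0.009]
force: [1.1, -0.3, 0.3]
grip_width: 0.0733
grip_force: 0.0
```

>>> play_rows(
  motion=[
    [[0, 0, 0, 0, 0, 0, -1], [0, 0, 0, 0, 0, 0, -1], [0, 0, 0, 0, 0, 0, -1], [0, 0, 0, 0, 0, 0, -1]],
  ],
)

```text
time_s: 3.1
ee_pos: [0.6301, 0.1979, 0.0754]
eef_rot: [-3.142, -0.0, 0.01]
force: [-0.5, -0.0, -0.3]
grip_width: 0.0413
grip_force: 0.0
```

```bash
python3 -c "
from h import *
plan((.6318,.2004,.17,.014),(.628,-.1457,.17,.014))"
```

```text
t3.1 [0.6301 0.1979 0.0754] [-3.142 -0.     0.01 ] q [ 0.25  0.69  1.31 -0.    1.14  1.81]
[0.0069, -0.01, -0.3784, -0.0, -0.0, -0.0006]
[-0.0223, 1.3742, -0.3785, -0.0, -0.0, -0.0006]
```

>>> play_rows(
  motion=[
    [[0, 0, 0, 0, 0, 0, -1], [0, 0, 0, 0, 0, 0, -1], [0, 0, 0, 0, 0, 0, -1], [0, 0, 0, 0, 0, 0, -1], [0, 0, -0.19, 0, 0, 0, -1], [0, 0, -0.38, 0, 0, 0, -1], [0, 0.15, -0.38, 0, 0, 0, -1], [0, 0.3, -0.38, 0, 0, 0, -1], [0, 0.45, -0.38, 0, 0, 0, -1], [0, 0.6, -0.38, 0, 0, 0, -1]],
  ],
)

```text
time_s: 4.1
ee_pos: [0.6313, 0.0465, 0.1702]
eef_rot: [3.142, 0.0, 0.01]
force: [1.1, 0.1, -0.7]
grip_width: 0.0176
grip_force: 30.0
```

```bash
python3 -c "
from h import *
print(get_obs()['grip_width'])
plan((.628,-.1457,.17,.014))"
```

```text
0.017570660071954645
t4.1 [0.6313 0.0465 0.1702] [3.142 0.    0.01 ] q [ 0.02  0.53  1.33 -0.    1.28  1.58]
[-0.0213, 0.7686, 0.0007, 0.0, 0.0, -0.0006]
```

>>> play_rows(
  motion=[
    [[0, 0.15, 0, 0, 0, 0, -1], [-0.01, 0.3, 0, 0, 0, 0, -1], [-0.015, 0.45, 0, 0, 0, 0, -1], [-0.02, 0.6, 0, 0, 0, 0, -1], [-0.021, 0.77, 0, 0, 0, 0, -1], [-0.021, 0.77, 0, 0, 0, 0, -1], [-0.021, 0.77, 0, 0, 0, 0, -1]],
  ],
)

```text
time_s: 4.8
ee_pos: [0.6281, -0.1453, 0.1699]
eef_rot: [-3.141, 0.0, 0.009]
force: [-0.1, 0.6, -1.0]
grip_width: 0.0177
grip_force: 30.0
```

```bash
python3 -c "
from h import *
print(get_obs()['grip_width'])
plan((.628,-.1457,.077,.014))
c=camera('top');cv2.imwrite('pics/t1.png',c['frame'][150:330,180:500,::-1].repeat(2,0).repeat(2,1));stones(c)"
```

```text
0.017717717951016055
t4.8 [ 0.6281 -0.1453  0.1699] [-3.141  0.     0.009] q [-0.28  0.56  1.29  0.    1.3   1.28]
[-0.0001, 0.0018, 0.3716, -0.0001, 0.0001, -0.0009]
[593.  416.4] L308 W66 yaw0.161 h0.021 px179,239
[ 441.4 -292.2] L149 W19 yaw-0.230 h0.019 px421,284
[458.5 268.7] L80 W18 yaw-0.079 h0.019 px224,273
[460.   41.6] L89 W19 yaw0.555 h0.019 px303,276
```

View pics/t1.png

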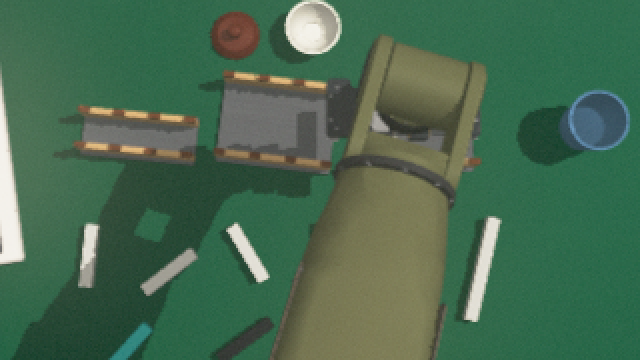

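>>> play_rows(
  motion=[
    [[0, 0, 0.1, 0, 0, 0, -1], [0, 0, 0.2, 0, 0, 0, -1], [0, 0, 0.3, 0, 0, 0, -1], [0, 0.002, 0.35, 0, 0, 0, -1], [0, 0.002, 0.374, 0, 0, 0, -1], [0, 0.002, 0.374, 0, 0, 0, -1], [0, 0.002, 0.374, 0, 0, 0, -1], [0, 0.002, 0.374, 0, 0, 0, 0], [0, 0.002, 0.374, 0, 0, 0, 0], [0, 0.002, 0.374, 0, 0, 0, 0]],
  ],
)

```text
time_s: 5.85
ee_pos: [0.6285, -0.1453, 0.0773]
eef_rot: [3.141, -0.001, 0.01]
force: [-0.6, 0.8, 0.6]
grip_width: 0.0384
grip_force: 0.0
```

>>> play_rows(
  motion=[
    [[0, 0, 0, 0, 0, 0, 0], [0, 0, 0, 0, 0, 0, 0], [0, 0, -0.1, 0, 0, 0, 0], [0, 0, -0.25, 0, 0, 0, 0.5], [-0.2, -0.1, -0.3, 0, 0, 0, 1], [-0.3, -0.2, -0.3, 0, 0, 0, 1], [-0.5, -0.3, -0.3, 0, 0, 0, 1], [-0.6, -0.5, -0.3, 0, 0, 0, 1], [-0.7, -0.7, -0.3, 0, 0, 0, 1], [-0.7, -0.8, -0.3, 0, 0, 0, 1]],
  ],
)

```text
time_s: 6.85
ee_pos: [0.4495, 0.0544, 0.1521]
eef_rot: [-3.141, -0.0, 0.01]
force: [0.3, 0.8, 0.1]
grip_width: 0.0936
grip_force: 0.0
```

```bash
python3 -c "
from h import *
stones(camera('top'))
plan((.4539,-.1868,.15,-.079),(.4539,-.1868,.024,-.079))"
```

```text
[593.1 416.3] L307 W66 yaw0.161 h0.021 px179,239
[ 631.1 -144.5] L117 W17 yaw0.003 h0.069 px371,215
[ 453.9 -187. ] L117 W19 yaw-0.076 h0.019 px384,279
[ 441.4 -292. ] L149 W19 yaw-0.230 h0.019 px421,284
[433.3 -78.5] L149 W19 yaw0.173 h0.019 px346,286
[468.6 267.3] L60 W19 yaw-0.074 h0.019 px225,272
t6.9 [0.4492 0.0585 0.1522] [-3.14e+00 -1.00e-03  1.20e-02] q [0.05 0.16 1.87 0.   1.11 1.61]
[0.0071, 0.9812, 0.0076, -0.0002, -0.0001, 0.0145]
[0.0069, 0.9817, 0.5116, -0.0002, -0.0001, 0.0145]
```

```bash
python3 -c "
from h import *
plan((.4602,.0417,.1,.555),(.4602,.0417,.023,.555))"
```

```text
t6.9 [0.4492 0.0585 0.1522] [-3.14e+00 -1.00e-03  1.20e-02] q [0.05 0.16 1.87 0.   1.11 1.61]
[0.0431, 0.0678, 0.2087, -0.0002, -0.0001, -0.0864]
[0.0429, 0.0681, 0.5167, -0.0002, -0.0001, -0.0864]
```

>>> play_rows(
  motion=[
    [[0.043, 0.068, 0.1, 0, 0, -0.0864, 0.4], [0.043, 0.068, 0.2, 0, 0, -0.0864, 0.2], [0.043, 0.068, 0.2, 0, 0, -0.0864, 0.0], [0.043, 0.068, 0.2, 0, 0, -0.0864, 0.0], [0.043, 0.068, 0.3, 0, 0, -0.0864, 0.0], [0.043, 0.068, 0.4, 0, 0, -0.0864, 0.0], [0.043, 0.068, 0.48, 0, 0, -0.0864, 0.0], [0.043, 0.068, 0.514, 0, 0, -0.0864, 0.0], [0.043, 0.068, 0.514, 0, 0, -0.0864, 0.0], [0.043, 0.068, 0.514, 0, 0, -0.0864, -1]],
  ],
)

```text
time_s: 7.9
ee_pos: [0.4627, 0.0361, 0.0239]
eef_rot: [3.141, -0.001, 0.553]
force: [0.3, 0.4, 0.0]
grip_width: 0.0418
grip_force: 0.0
```

>>> play_rows(
  motion=[
    [[0, 0, 0, 0, 0, 0, -1], [0, 0, 0, 0, 0, 0, -1], [0, 0, 0, 0, 0, 0, -1], [0, 0, 0, 0, 0, 0, -1], [0, 0, 0, 0, 0, 0, -1], [0, 0, -0.15, 0, 0, 0, -1], [0, 0, -0.3, 0, 0, 0, -1], [0, 0, -0.5, 0, 0, 0, -1], [0, 0, -0.5, 0, 0, 0, -1]],
  ],
)

```text
time_s: 8.8
ee_pos: [0.4646, 0.0362, 0.1538]
eef_rot: [3.137, -0.008, 0.553]
force: [0.3, -0.5, -1.7]
grip_width: 0.0179
grip_force: 30.0
```

```bash
python3 -c "
from h import *
plan((.6218,.1518,.15,-.087),(.6218,.1518,.077,-.087))"
```

```text
t8.8 [0.4646 0.0362 0.1538] [ 3.137 -0.008  0.553] q [-0.    0.18  1.84  0.    1.11  1.02]
[0.7779, -0.0631, 0.0212, 0.0003, -0.0015, 0.1019]
[0.7756, -0.0646, 0.3131, 0.0003, -0.0015, 0.1019]
```

>>> play_rows(
  motion=[
    [[0.15, -0.01, 0, 0, 0, 0.1019, -1], [0.3, -0.02, 0, 0, 0, 0.1019, -1], [0.45, -0.04, 0, 0, 0, 0.1019, -1], [0.6, -0.05, 0, 0, 0, 0.1019, -1], [0.778, -0.064, 0.02, 0, 0, 0.1019, -1], [0.778, -0.064, 0.02, 0, 0, 0.1019, -1], [0.778, -0.064, 0.02, 0, 0, 0.1019, -1], [0.778, -0.064, 0.02, 0, 0, 0.1019, -1]],
  ],
)

```text
time_s: 9.6
ee_pos: [0.6187, 0.1514, 0.143]
eef_rot: [3.141, 0.001, -0.087]
force: [0.5, -0.8, -1.1]
grip_width: 0.0179
grip_force: 30.0
```

```bash
python3 -c "
from h import *
plan((.6218,.1518,.077,-.087))"
```

```text
t9.6 [0.6187 0.1514 0.143 ] [ 3.141e+00  1.000e-03 -8.700e-02] q [ 0.18  0.56  1.34 -0.    1.24  1.84]
[0.0123, -0.0027, 0.2639, 0.0, 0.0001, -0.0]
```

>>> play_rows(
  motion=[
    [[0.012, -0.003, 0.1, 0, 0, 0, -1], [0.012, -0.003, 0.2, 0, 0, 0, -1], [0.012, -0.003, 0.25, 0, 0, 0, -1], [0.012, -0.003, 0.272, 0, 0, 0, -1], [0.012, -0.003, 0.272, 0, 0, 0, -1], [0.012, -0.003, 0.272, 0, 0, 0, -1], [0.012, -0.003, 0.272, 0, 0, 0, -0.1], [0.012, -0.003, 0.272, 0, 0, 0, -0.1], [0.012, -0.003, 0.272, 0, 0, 0, -0.1], [0.012, -0.003, 0.272, 0, 0, 0, -0.1]],
  ],
)

```text
time_s: 10.6
ee_pos: [0.6224, 0.1524, 0.0754]
eef_rot: [-3.142, -0.0, -0.087]
force: [-0.4, 0.4, 0.0]
grip_width: 0.0418
grip_force: 0.0
```

>>> play_rows(
  motion=[
    [[0, 0, -0.15, 0, 0, 0, -0.1], [0, 0, -0.28, 0, 0, 0, -0.1], [-0.15, -0.1, -0.28, 0, 0, 0, 0], [-0.3, -0.2, -0.28, 0, 0, 0, 0], [-0.45, -0.3, -0.28, 0, 0, 0, 0], [-0.6, -0.4, -0.2, 0, 0, 0, 0], [-0.7, -0.41, -0.15, 0, 0, 0, 0], [-0.7, -0.41, -0.15, 0, 0, 0, 0], [-0.7, -0.41, -0.15, 0, 0, 0, 0]],
  ],
)

```text
time_s: 11.5
ee_pos: [0.4574, 0.27, 0.1132]
eef_rot: [-3.141, -0.001, -0.087]
force: [0.4, 0.4, 0.5]
grip_width: 0.0472
grip_force: 0.0
```

```bash
python3 -c "
from h import *
stones(camera('top'))
plan((.4545,.2687,.0235,-.085))"
```

```text
[625.4 396.7] L245 W57 yaw-0.036 h0.021 px178,226
[ 631.1 -144.5] L117 W17 yaw0.003 h0.069 px371,215
[623.3 153.3] L87 W19 yaw-0.090 h0.069 px263,217
[515.3 287.1] L40 W17 yaw0.026 h0.019 px218,255
[ 453.9 -187. ] L117 W18 yaw-0.076 h0.019 px384,279
[ 441.4 -292.1] L149 W19 yaw-0.230 h0.019 px421,284
[432.8 -78.3] L148 W18 yaw0.172 h0.019 px346,287
[432.3 153.5] L90 W18 yaw-0.901 h0.019 px264,286
t11.6 [0.458  0.2697 0.1134] [-3.141e+00 -1.000e-03 -8.800e-02] q [ 0.46  0.38  1.69 -0.    1.07  2.12]
[-0.014, 0.0055, 0.3597, -0.0001, -0.0002, -0.0004]
```

```bash
python3 -c "
from h import *
c=camera('top');cv2.imwrite('pics/t2.png',c['frame'][150:330,140:460,::-1].repeat(2,0).repeat(2,1))"
```

```text
(no output)
```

View pics/t2.png

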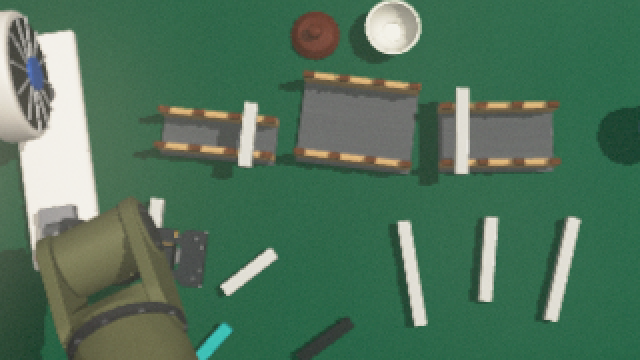

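>>> play_rows(
  motion=[
    [[0, 0.1, -0.06, 0, 0, -0.371, 0], [-0.02, 0.2, -0.06, 0, 0, -0.371, 0], [-0.04, 0.3, -0.06, 0, 0, -0.371, 0], [-0.06, 0.4, -0.06, 0, 0, -0.371, 0], [-0.06, 0.47, -0.06, 0, 0, -0.371, 0], [-0.06, 0.47, -0.06, 0, 0, -0.371, 0], [-0.06, 0.47, -0.06, 0, 0, -0.371, 0], [-0.06, 0.47, -0.06, 0, 0, -0.371, 0], [-0.06, 0.47, -0.06, 0, 0, -0.371, 0], [-0.06, 0.47, -0.06, 0, 0, -0.371, 0]],
  ],
)

```text
time_s: 12.6
ee_pos: [0.4329, 0.1535, 0.1282]
eef_rot: [3.141, -0.0, 1.417]
force: [0.3, 0.3, -0.2]
grip_width: 0.0467
grip_force: 0.0
```

```bash
python3 -c "
from h import *
stones(camera('top'))
plan((.4323,.1536,.12,2.2406))"
```

```text
[593.5 414.2] L308 W66 yaw0.142 h0.021 px179,239
[ 631.1 -144.5] L117 W17 yaw0.003 h0.069 px371,215
[623.3 153.3] L87 W19 yaw-0.090 h0.069 px263,217
[501.1 290.4] L68 W19 yaw-0.105 h0.018 px217,260
[ 453.9 -187. ] L117 W18 yaw-0.076 h0.019 px384,279
[ 441.1 -291.8] L148 W19 yaw-0.232 h0.019 px421,284
[433.3 -78. ] L149 W19 yaw0.165 h0.019 px346,286
t12.7 [0.4328 0.1535 0.1282] [ 3.141 -0.     1.427] q [ 0.26  0.21  1.88 -0.    1.05  0.4 ]
[0.0002, -0.0022, 0.0329, 0.0002, 0.0, -0.1294]
```

>>> play_rows(
  motion=[
    [[0, -0.002, 0, 0, 0, -0.1294, 0], [0, -0.002, 0, 0, 0, -0.1294, 0], [0, -0.002, 0, 0, 0, -0.1294, 0], [0, -0.002, 0.03, 0, 0, -0.1294, 0], [0, -0.002, 0.1, 0, 0, -0.1294, 0], [0, -0.002, 0.2, 0, 0, -0.1294, 0], [0, -0.002, 0.3, 0, 0, -0.1294, 0], [0, -0.002, 0.38, 0, 0, -0.1294, 0], [0, -0.002, 0.419, 0, 0, -0.1294, 0], [0, -0.002, 0.419, 0, 0, -0.1294, 0]],
  ],
)

```text
time_s: 13.65
ee_pos: [0.4313, 0.1537, 0.0223]
eef_rot: [-3.14, -0.001, 2.223]
force: [-0.0, 0.4, 0.6]
grip_width: 0.0472
grip_force: 0.0
```

>>> play_rows(
  motion=[
    [[0, 0, 0, 0, 0, 0, -1], [0, 0, 0, 0, 0, 0, -1], [0, 0, 0, 0, 0, 0, -1], [0, 0, 0, 0, 0, 0, -1], [0, 0, 0, 0, 0, 0, -1], [0, 0, 0, 0, 0, 0, -1], [0, 0, -0.15, 0, 0, 0, -1], [0, 0, -0.3, 0, 0, 0, -1], [0, 0, -0.45, 0, 0, 0, -1], [0, 0, -0.45, 0, 0, 0, -1]],
  ],
)

```text
time_s: 14.65
ee_pos: [0.4331, 0.1547, 0.1398]
eef_rot: [3.135, 0.003, 2.226]
force: [-0.0, 0.3, -1.5]
grip_width: 0.0177
grip_force: 30.0
```

```bash
python3 -c "
from h import *
stones(camera('top'))
plan((.6261,.2016,.15,3.0546),(.6261,.2016,.075,3.0546),(.6304,.2514,.14,3.0546))"
```

```text
[593.3 401.1] L312 W63 yaw0.035 h0.021 px179,238
[ 631.1 -144.5] L117 W17 yaw0.003 h0.069 px371,215
[623.2 153.2] L87 W19 yaw-0.090 h0.069 px263,217
[496.5 290.5] L79 W19 yaw-0.097 h0.019 px216,262
[ 453.9 -187. ] L117 W19 yaw-0.076 h0.019 px384,279
[ 441.1 -291.9] L148 W19 yaw-0.230 h0.019 px421,284
[432.8 -78.5] L148 W19 yaw0.173 h0.019 px346,286
t14.7 [0.4321 0.1544 0.1372] [3.138e+00 2.000e-03 2.226e+00] q [ 0.26  0.19  1.87  0.    1.07 -0.39]
[-0.3229, 0.7307, -0.0479, 0.0005, 0.0005, -0.1319]
[-0.3224, 0.7295, 0.2521, 0.0005, 0.0005, -0.1319]
[-0.1753, 0.8655, -0.0076, 0.0005, 0.0005, -0.1319]
```

>>> play_rows(
  motion=[
    [[-0.05, 0.15, -0.05, 0, 0, -0.132, -1], [-0.12, 0.3, -0.05, 0, 0, -0.132, -1], [-0.2, 0.45, -0.05, 0, 0, -0.132, -1], [-0.26, 0.6, -0.05, 0, 0, -0.132, -1], [-0.323, 0.73, -0.05, 0, 0, -0.132, -1], [-0.323, 0.73, -0.05, 0, 0, -0.132, -1], [-0.323, 0.73, -0.05, 0, 0, -0.132, -1], [-0.323, 0.73, -0.05, 0, 0, -0.132, -1], [-0.323, 0.73, -0.05, 0, 0, -0.132, -1]],
  ],
)

```text
time_s: 15.6
ee_pos: [0.6247, 0.2012, 0.1477]
eef_rot: [-3.141, -0.001, 3.053]
force: [-0.0, 0.3, -0.7]
grip_width: 0.0177
grip_force: 30.0
```

```bash
python3 -c "
from h import *
print(get_obs()['grip_width'])
plan((.6261,.2016,.0745,3.0546))"
```

```text
0.01771999408447902
t15.6 [0.6247 0.2012 0.1477] [-3.141e+00 -1.000e-03  3.053e+00] q [ 0.26  0.6   1.27 -0.    1.27 -1.23]
[-0.0057, 0.0023, 0.2926, -0.0, -0.0001, -0.0002]
```

>>> play_rows(
  motion=[
    [[-0.006, 0.002, 0.1, 0, 0, 0, -1], [-0.006, 0.002, 0.2, 0, 0, 0, -1], [-0.006, 0.002, 0.26, 0, 0, 0, -1], [-0.006, 0.002, 0.292, 0, 0, 0, -1], [-0.006, 0.002, 0.292, 0, 0, 0, -1], [-0.006, 0.002, 0.292, 0, 0, 0, -1], [-0.006, 0.002, 0.292, 0, 0, 0, -0.1], [-0.006, 0.002, 0.292, 0, 0, 0, -0.1], [-0.006, 0.002, 0.292, 0, 0, 0, -0.1], [-0.006, 0.002, 0.292, 0, 0, 0, -0.1]],
  ],
)

```text
time_s: 16.6
ee_pos: [0.6268, 0.2016, 0.0752]
eef_rot: [3.141, 0.0, 3.055]
force: [-0.7, 0.4, -0.0]
grip_width: 0.0418
grip_force: 0.0
```

>>> play_rows(
  motion=[
    [[0, 0, -0.15, 0, 0, 0, -0.1], [0, 0, -0.28, 0, 0, 0, -0.1], [0, -0.15, -0.28, 0, 0, 0, 0], [0, -0.3, -0.28, 0, 0, 0, 0], [0, -0.4, -0.28, 0, 0, 0, 0], [0, -0.4, -0.28, 0, 0, 0, 0], [0, -0.4, -0.28, 0, 0, 0, 0]],
  ],
)

```text
time_s: 17.3
ee_pos: [0.6182, 0.102, 0.1452]
eef_rot: [3.141, 0.0, 3.054]
force: [0.6, -0.5, 0.2]
grip_width: 0.0472
grip_force: 0.0
```

```bash
python3 -c "
from h import *
stones(camera('top'))
plan((.4910,.2908,.12,3.0446))"
```

```text
[597.3 395.9] L309 W51 yaw0.018 h0.021 px179,233
[ 631.1 -144.5] L117 W17 yaw0.003 h0.069 px371,215
[489.9 291.2] L86 W19 yaw-0.091 h0.019 px216,265
[ 453.9 -187. ] L117 W18 yaw-0.076 h0.019 px384,279
[ 441.1 -292. ] L148 W19 yaw-0.232 h0.019 px421,284
[432.8 -78.2] L148 W19 yaw0.168 h0.019 px346,286
t17.4 [0.6182 0.1026 0.145 ] [3.141 0.    3.055] q [ 0.11  0.54  1.37  0.    1.23 -1.38]
[0.5718, 0.7061, 0.1001, 0.0, 0.0, 0.0017]
```

>>> play_rows(
  motion=[
    [[0.1, 0.13, 0, 0, 0, 0.0007, 0], [0.2, 0.25, 0, 0, 0, 0.0007, 0], [0.3, 0.38, 0, 0, 0, 0.0007, 0], [0.4, 0.5, 0, 0, 0, 0.0007, 0], [0.5, 0.6, 0, 0, 0, 0.0007, 0], [0.58, 0.705, 0, 0, 0, 0.0007, 0], [0.58, 0.705, 0, 0, 0, 0.0007, 0], [0.58, 0.705, 0, 0, 0, 0.0007, 0]],
  ],
)

```text
time_s: 18.15
ee_pos: [0.4886, 0.2911, 0.145]
eef_rot: [3.142, 0.0, 3.053]
force: [0.2, -0.2, -0.4]
grip_width: 0.0471
grip_force: 0.0
```

```bash
python3 -c "
from h import *
c=dict(np.load('top0.npz'));print(toplane(c,(163,278),.112))
s=dict(np.load('side0.npz'));print(toplane(s,(229,431),.112))
plan((.4890,.2910,.0235,3.0506))"
```

```text
[[0.45064202 0.41208827]]
[[0.45173887 0.41263158]]
t18.1 [0.4886 0.2911 0.145 ] [3.142 0.    3.053] q [ 0.47  0.42  1.56 -0.    1.17 -1.01]
[-0.0017, -0.0003, 0.4859, 0.0, 0.0, 0.0004]
```

Ball confirmed at (0.451, 0.412); clear. Descend and grasp.

>>> play_rows(
  motion=[
    [[0, 0, 0.15, 0, 0, 0, 0], [0, 0, 0.3, 0, 0, 0, 0], [0, 0, 0.42, 0, 0, 0, 0], [0, 0, 0.485, 0, 0, 0, 0], [0, 0, 0.485, 0, 0, 0, 0], [0, 0, 0.485, 0, 0, 0, -1], [0, 0, 0.485, 0, 0, 0, -1], [0, 0, 0.485, 0, 0, 0, -1], [0, 0, 0.485, 0, 0, 0, -1], [0, 0, 0.485, 0, 0, 0, -1]],
  ],
)

```text
time_s: 19.15
ee_pos: [0.4892, 0.2902, 0.0244]
eef_rot: [3.141, 0.001, 3.051]
force: [-1.2, -1.7, 5.5]
grip_width: 0.0177
grip_force: 30.0
```

>>> play_rows(
  motion=[
    [[0, 0, 0, 0, 0, 0, -1], [0, 0, 0, 0, 0, 0, -1], [0, 0, -0.15, 0, 0, 0, -1], [0, 0, -0.3, 0, 0, 0, -1], [0, 0, -0.5, 0, 0, 0, -1], [0, 0, -0.5, 0, 0, 0, -1], [0, 0, -0.5, 0, 0, 0, -1]],
  ],
)

```text
time_s: 19.85
ee_pos: [0.489, 0.2902, 0.1493]
eef_rot: [3.141, 0.001, 3.051]
force: [1.3, -0.9, -1.4]
grip_width: 0.0177
grip_force: 30.0
```

```bash
python3 -c "
from h import *
plan((.6304,.2514,.15,3.0546))"
```

```text
t19.9 [0.489  0.2902 0.1493] [3.141e+00 1.000e-03 3.051e+00] q [ 0.47  0.41  1.55  0.    1.18 -1.01]
[-0.5773, -0.1032, -0.0021, 0.0001, 0.0002, -0.0006]
```

>>> play_rows(
  motion=[
    [[-0.15, -0.03, 0, 0, 0, 0, -1], [-0.3, -0.05, 0, 0, 0, 0, -1], [-0.45, -0.08, 0, 0, 0, 0, -1], [-0.577, -0.103, 0, 0, 0, 0, -1], [-0.577, -0.103, 0, 0, 0, 0, -1], [-0.577, -0.103, 0, 0, 0, 0, -1], [-0.577, -0.103, 0, 0, 0, 0, -1]],
  ],
)

```text
time_s: 20.55
ee_pos: [0.6292, 0.2517, 0.1475]
eef_rot: [-3.141, -0.002, 3.051]
force: [-1.1, -0.3, 0.1]
grip_width: 0.0178
grip_force: 30.0
```

```bash
python3 -c "
from h import *
print(get_obs()['grip_width'])
plan((.6304,.2514,.0755,3.0546))"
```

```text
0.017810359047722286
t20.6 [0.6292 0.2517 0.1475] [-3.141e+00 -2.000e-03  3.051e+00] q [ 0.33  0.65  1.19  0.    1.3  -1.15]
[-0.0055, -0.0004, 0.2881, -0.0001, -0.0003, -0.0005]
```

>>> play_rows(
  motion=[
    [[-0.005, 0, 0.1, 0, 0, 0, -1], [-0.005, 0, 0.2, 0, 0, 0, -1], [-0.005, 0, 0.26, 0, 0, 0, -1], [-0.005, 0, 0.288, 0, 0, 0, -1], [-0.005, 0, 0.288, 0, 0, 0, -1], [-0.005, 0, 0.288, 0, 0, 0, -1], [-0.005, 0, 0.288, 0, 0, 0, -0.1], [-0.005, 0, 0.288, 0, 0, 0, -0.1], [-0.005, 0, 0.288, 0, 0, 0, -0.1], [-0.005, 0, 0.288, 0, 0, 0, -0.1]],
  ],
)

```text
time_s: 21.55
ee_pos: [0.6316, 0.2513, 0.077]
eef_rot: [3.141, 0.0, 3.051]
force: [0.1, 0.2, 0.3]
grip_width: 0.0421
grip_force: 0.0
```

>>> play_rows(
  motion=[
    [[0, 0, -0.15, 0, 0, 0, -0.1], [0, 0, -0.28, 0, 0, 0, -0.1], [0.1, -0.15, -0.28, 0, 0, 0, 0], [0.2, -0.3, -0.28, 0, 0, 0, 0], [0.3, -0.45, -0.28, 0, 0, 0, 0], [0.4, -0.6, -0.28, 0, 0, 0, 0], [0.5, -0.75, -0.28, 0, 0, 0, 0], [0.6, -0.9, -0.28, 0, 0, 0, 0], [0.6, -0.98, -0.28, 0, 0, 0, 0], [0.6, -0.98, -0.28, 0, 0, 0, 0]],
  ],
)

```text
time_s: 22.55
ee_pos: [0.4596, 0.0192, 0.1473]
eef_rot: [-3.141, 0.001, 3.048]
force: [0.4, 0.0, 0.5]
grip_width: 0.0472
grip_force: 0.0
```

```bash
python3 -c "
from h import *
c=camera('top');cv2.imwrite('pics/t3.png',c['frame'][150:330,140:460,::-1].repeat(2,0).repeat(2,1));stones(c)
plan((.4539,-.1870,.14,3.0656))"
```

```text
[593.  416.8] L307 W66 yaw0.163 h0.021 px179,239
[ 631.1 -144.5] L117 W17 yaw0.003 h0.069 px371,215
[633.8 252.4] L88 W19 yaw-0.080 h0.069 px228,213
[628.8 202.3] L89 W19 yaw-0.087 h0.069 px246,215
[623.3 153.4] L87 W19 yaw-0.080 h0.069 px263,217
[ 453.9 -187. ] L117 W19 yaw-0.076 h0.019 px384,279
[ 441.5 -292.1] L149 W19 yaw-0.232 h0.019 px421,284
[404.7 -83.2] L91 W18 yaw0.172 h0.019 px348,300
t22.6 [0.46   0.0203 0.1472] [3.141e+00 1.000e-03 3.049e+00] q [-0.04  0.19  1.86  0.    1.1  -1.51]
[-0.0525, -0.8279, 0.0288, 0.0, 0.0002, -0.0027]
```

>>> play_rows(
  motion=[
    [[-0.01, -0.15, 0, 0, 0, -0.0027, 0], [-0.02, -0.3, 0, 0, 0, -0.0027, 0], [-0.03, -0.45, 0, 0, 0, -0.0027, 0], [-0.04, -0.6, 0, 0, 0, -0.0027, 0], [-0.05, -0.7, 0, 0, 0, -0.0027, 0], [-0.0525, -0.828, 0.029, 0, 0, -0.0027, 0], [-0.0525, -0.828, 0.029, 0, 0, -0.0027, 0], [-0.0525, -0.828, 0.029, 0, 0, -0.0027, 0], [-0.0525, -0.828, 0.029, 0, 0, -0.0027, 0]],
  ],
)

```text
time_s: 23.5
ee_pos: [0.4546, -0.1854, 0.1395]
eef_rot: [3.141, -0.0, 3.069]
force: [0.4, -0.4, -0.0]
grip_width: 0.0469
grip_force: 0.0
```

```bash
python3 -c "
from h import *
plan((.4535,-.1870,.0235,3.0656))"
```

```text
t23.5 [ 0.4546 -0.1854  0.1395] [ 3.141 -0.     3.069] q [-0.46  0.26  1.78  0.    1.1  -1.96]
[0.0039, -0.007, 0.464, 0.0, -0.0, 0.0005]
```

View pics/t3.png

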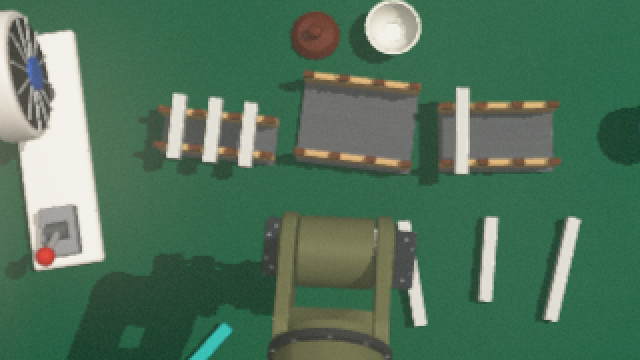

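>>> play_rows(
  motion=[
    [[0.004, -0.007, 0.15, 0, 0, 0, 0], [0.004, -0.007, 0.3, 0, 0, 0, 0], [0.004, -0.007, 0.4, 0, 0, 0, 0], [0.004, -0.007, 0.463, 0, 0, 0, 0], [0.004, -0.007, 0.463, 0, 0, 0, 0], [0.004, -0.007, 0.463, 0, 0, 0, -1], [0.004, -0.007, 0.463, 0, 0, 0, -1], [0.004, -0.007, 0.463, 0, 0, 0, -1], [0.004, -0.007, 0.463, 0, 0, 0, -1], [0.004, -0.007, 0.463, 0, 0, 0, -1]],
  ],
)

```text
time_s: 24.5
ee_pos: [0.4533, -0.1882, 0.0243]
eef_rot: [-3.141, 0.001, 3.068]
force: [-0.6, 1.6, 6.4]
grip_width: 0.018
grip_force: 30.0
```

>>> play_rows(
  motion=[
    [[0, 0, 0, 0, 0, 0, -1], [0, 0, 0, 0, 0, 0, -1], [0, 0, -0.15, 0, 0, 0, -1], [0, 0, -0.3, 0, 0, 0, -1], [0, 0, -0.5, 0, 0, 0, -1], [0, 0, -0.5, 0, 0, 0, -1], [0, 0, -0.5, 0, 0, 0, -1]],
  ],
)

```text
time_s: 25.2
ee_pos: [0.4531, -0.1883, 0.1493]
eef_rot: [-3.141, 0.002, 3.068]
force: [0.3, -1.3, -2.0]
grip_width: 0.0177
grip_force: 30.0
```

```bash
python3 -c "
from h import *
plan((.6276,-.2457,.15,3.1556))"
```

```text
t25.2 [ 0.4531 -0.1883  0.1493] [-3.141e+00  2.000e-03  3.068e+00] q [-0.47  0.25  1.77  0.    1.12 -1.97]
[-0.7129, -0.1775, -0.0014, -0.0001, 0.0003, -0.014]
```

>>> play_rows(
  motion=[
    [[-0.15, -0.04, 0, 0, 0, -0.014, -1], [-0.3, -0.08, 0, 0, 0, -0.014, -1], [-0.45, -0.12, 0, 0, 0, -0.014, -1], [-0.6, -0.16, 0, 0, 0, -0.014, -1], [-0.713, -0.178, 0, 0, 0, -0.014, -1], [-0.713, -0.178, 0, 0, 0, -0.014, -1], [-0.713, -0.178, 0, 0, 0, -0.014, -1], [-0.713, -0.178, 0, 0, 0, -0.014, -1]],
  ],
)

```text
time_s: 26.0
ee_pos: [0.6266, -0.2454, 0.1477]
eef_rot: [3.141, -0.002, -3.128]
force: [0.9, -0.4, -0.6]
grip_width: 0.0179
grip_force: 30.0
```

```bash
python3 -c "
from h import *
print(get_obs()['grip_width'])
plan((.6276,-.2457,.0755,3.1556))"
```

```text
0.01786373936695825
t26.0 [ 0.6266 -0.2454  0.1477] [ 3.141e+00 -2.000e-03 -3.128e+00] q [-0.43  0.64  1.21 -0.    1.29 -2.01]
[-0.0047, -0.0013, 0.2887, 0.0001, -0.0003, -0.0]
```

>>> play_rows(
  motion=[
    [[-0.004, -0.001, 0.1, 0, 0, 0, -1], [-0.004, -0.001, 0.2, 0, 0, 0, -1], [-0.004, -0.001, 0.26, 0, 0, 0, -1], [-0.004, -0.001, 0.289, 0, 0, 0, -1], [-0.004, -0.001, 0.289, 0, 0, 0, -1], [-0.004, -0.001, 0.289, 0, 0, 0, -1], [-0.004, -0.001, 0.289, 0, 0, 0, -0.1], [-0.004, -0.001, 0.289, 0, 0, 0, -0.1], [-0.004, -0.001, 0.289, 0, 0, 0, -0.1], [-0.004, -0.001, 0.289, 0, 0, 0, -0.1]],
  ],
)

```text
time_s: 27.0
ee_pos: [0.6285, -0.246, 0.0767]
eef_rot: [-3.141, 0.0, -3.128]
force: [1.1, -0.1, 0.6]
grip_width: 0.0417
grip_force: 0.0
```

>>> play_rows(
  motion=[
    [[0, 0, -0.15, 0, 0, 0, -0.1], [0, 0, -0.28, 0, 0, 0, -0.1], [0.15, -0.04, -0.28, 0, 0, 0.039, 0], [0.3, -0.08, -0.28, 0, 0, 0.039, 0], [0.45, -0.12, -0.28, 0, 0, 0.039, 0], [0.6, -0.16, -0.28, 0, 0, 0.039, 0], [0.745, -0.18, -0.28, 0, 0, 0.039, 0], [0.745, -0.18, -0.28, 0, 0, 0.039, 0], [0.745, -0.18, -0.28, 0, 0, 0.039, 0]],
  ],
)

```text
time_s: 27.9
ee_pos: [0.4429, -0.2939, 0.147]
eef_rot: [-3.141, 0.001, 2.91]
force: [0.3, 0.3, 0.5]
grip_width: 0.0469
grip_force: 0.0
```

```bash
python3 -c "
from h import *
stones()
plan((.4410,-.2920,.0235,2.911))"
```

```text
[593.1 415.3] L307 W64 yaw0.164 h0.021 px179,239
[ 631.1 -144.5] L117 W17 yaw0.003 h0.069 px371,215
[ 629.3 -245.1] L117 W19 yaw0.010 h0.069 px407,216
[633.7 252.4] L88 W19 yaw-0.080 h0.069 px228,213
[628.8 202.4] L88 W19 yaw-0.082 h0.069 px246,215
[623.4 153.1] L88 W19 yaw-0.090 h0.069 px263,217
[480.8 -70.2] L53 W19 yaw0.173 h0.018 px343,270
t27.9 [ 0.4435 -0.2937  0.1469] [-3.141e+00  1.000e-03  2.910e+00] q [-0.65  0.34  1.66  0.    1.14 -1.99]
[0.0115, 0.0043, 0.4935, -0.0, 0.0002, -0.0001]
```

>>> play_rows(
  motion=[
    [[0.01, 0.004, 0.15, 0, 0, 0, 0], [0.01, 0.004, 0.3, 0, 0, 0, 0], [0.01, 0.004, 0.43, 0, 0, 0, 0], [0.01, 0.004, 0.493, 0, 0, 0, 0], [0.01, 0.004, 0.493, 0, 0, 0, 0], [0.01, 0.004, 0.493, 0, 0, 0, -1], [0.01, 0.004, 0.493, 0, 0, 0, -1], [0.01, 0.004, 0.493, 0, 0, 0, -1], [0.01, 0.004, 0.493, 0, 0, 0, -1], [0.01, 0.004, 0.493, 0, 0, 0, -1]],
  ],
)

```text
time_s: 28.95
ee_pos: [0.4409, -0.2921, 0.0237]
eef_rot: [-3.141, 0.001, 2.911]
force: [-0.2, 0.0, 2.9]
grip_width: 0.0178
grip_force: 30.0
```

>>> play_rows(
  motion=[
    [[0, 0, 0, 0, 0, 0, -1], [0, 0, 0, 0, 0, 0, -1], [0, 0, -0.15, 0, 0, 0, -1], [0, 0, -0.3, 0, 0, 0, -1], [0, 0, -0.55, 0, 0, 0, -1], [0, 0, -0.55, 0, 0, 0, -1], [0, 0, -0.55, 0, 0, 0, -1]],
  ],
)

```text
time_s: 29.65
ee_pos: [0.4411, -0.2924, 0.1622]
eef_rot: [-3.14, 0.003, 2.911]
force: [-1.1, -0.2, -1.7]
grip_width: 0.0176
grip_force: 30.0
```

```bash
python3 -c "
from h import *
plan((.6400,-.0467,.16,3.0316))"
```

```text
t29.6 [ 0.4411 -0.2924  0.1622] [-3.140e+00  3.000e-03  2.911e+00] q [-0.65  0.31  1.66 -0.    1.17 -1.99]
[-0.5492, 1.1389, 0.0089, -0.0003, 0.0005, -0.0193]
```

>>> play_rows(
  motion=[
    [[-0.07, 0.14, 0, 0, 0, -0.019, -1], [-0.14, 0.28, 0, 0, 0, -0.019, -1], [-0.21, 0.42, 0, 0, 0, -0.019, -1], [-0.28, 0.56, 0, 0, 0, -0.019, -1], [-0.35, 0.7, 0, 0, 0, -0.019, -1], [-0.42, 0.84, 0, 0, 0, -0.019, -1], [-0.5, 0.98, 0, 0, 0, -0.019, -1], [-0.5, 0.98, 0, 0, 0, -0.019, -1], [-0.5, 0.98, 0, 0, 0, -0.019, -1]],
  ],
)

```text
time_s: 30.55
ee_pos: [0.6178, -0.0815, 0.1579]
eef_rot: [3.141, -0.004, 3.031]
force: [0.1, -1.1, -0.3]
grip_width: 0.0178
grip_force: 30.0
```

```bash
python3 -c "
from h import *
print(get_obs()['grip_width'])
plan((.6400,-.0467,.0755,3.0316))"
```

```text
0.017833691953601065
t30.6 [ 0.6178 -0.0815  0.1579] [ 3.141 -0.004  3.031] q [-0.19  0.52  1.37 -0.    1.25 -1.65]
[-0.0743, 0.148, 0.3292, 0.0, -0.0006, -0.0]
```

>>> play_rows(
  motion=[
    [[-0.07, 0.148, 0, 0, 0, 0, -1], [-0.07, 0.148, 0.1, 0, 0, 0, -1], [-0.07, 0.148, 0.2, 0, 0, 0, -1], [-0.07, 0.148, 0.29, 0, 0, 0, -1], [-0.07, 0.148, 0.329, 0, 0, 0, -1], [-0.07, 0.148, 0.329, 0, 0, 0, -1], [-0.07, 0.148, 0.329, 0, 0, 0, -1]],
  ],
)

```text
time_s: 31.25
ee_pos: [0.6401, -0.0478, 0.0791]
eef_rot: [-3.142, 0.001, 3.029]
force: [-0.6, -0.3, -0.5]
grip_width: 0.0178
grip_force: 30.0
```

>>> play_rows(
  motion=[
    [[0, 0, 0, 0, 0, 0, -0.1], [0, 0, 0, 0, 0, 0, -0.1], [0, 0, 0, 0, 0, 0, -0.1], [0, 0, 0, 0, 0, 0, -0.1], [0, 0, -0.15, 0, 0, 0, -0.1], [0, 0, -0.28, 0, 0, 0, -0.1], [0.15, 0, -0.28, 0, 0, 0, 0], [0.3, 0, -0.28, 0, 0, 0, 0], [0.3, 0.3, -0.28, 0, 0, 0, 0], [0.3, 0.3, -0.28, 0, 0, 0, 0]],
  ],
)

```text
time_s: 32.25
ee_pos: [0.5732, 0.0375, 0.1491]
eef_rot: [3.141, 0.001, 3.03]
force: [0.9, -0.1, 0.5]
grip_width: 0.0473
grip_force: 0.0
```

```bash
python3 -c "
from h import *
stones()
plan((.4330,-.0782,.13,3.3116))"
```

```text
[594.3 410.8] L308 W60 yaw0.096 h0.021 px179,237
[669.8 -50.1] L91 W19 yaw-0.115 h0.069 px337,201
[ 631.1 -144.5] L117 W17 yaw0.003 h0.069 px371,215
[ 629.3 -245. ] L117 W19 yaw0.010 h0.069 px407,216
[633.8 252.5] L88 W19 yaw-0.080 h0.069 px228,213
[628.8 202.3] L89 W19 yaw-0.087 h0.069 px246,215
[623.3 154.3] L88 W18 yaw-0.121 h0.070 px263,215
[433.3 -78.2] L149 W18 yaw0.172 h0.019 px346,286
t32.3 [0.5738 0.0401 0.1491] [3.141e+00 1.000e-03 3.032e+00] q [ 0.01  0.42  1.53  0.    1.18 -1.46]
[0.5081, -0.5319, 0.0753, 0.0001, 0.0002, -0.0445]
```

>>> play_rows(
  motion=[
    [[0.12, -0.13, 0, 0, 0, -0.0445, 0], [0.25, -0.26, 0, 0, 0, -0.0445, 0], [0.38, -0.39, 0, 0, 0, -0.0445, 0], [0.5, -0.53, 0.05, 0, 0, -0.0445, 0], [0.508, -0.532, 0.075, 0, 0, -0.0445, 0], [0.508, -0.532, 0.075, 0, 0, -0.0445, 0], [0.508, -0.532, 0.075, 0, 0, -0.0445, 0]],
  ],
)

```text
time_s: 33.0
ee_pos: [0.4336, -0.0821, 0.1301]
eef_rot: [-3.141, 0.001, -2.973]
force: [0.2, 0.6, -0.4]
grip_width: 0.0471
grip_force: 0.0
```

```bash
python3 -c "
from h import *
plan((.4330,-.0782,.0235,3.3136))"
```

```text
t33.0 [ 0.4336 -0.0821  0.1301] [-3.141e+00  1.000e-03 -2.973e+00] q [-0.27  0.17  1.92  0.    1.05 -2.01]
[0.0001, 0.016, 0.4264, -0.0, 0.0001, -0.0006]
```

>>> play_rows(
  motion=[
    [[0, 0.016, 0.1, 0, 0, 0, 0], [0, 0.016, 0.25, 0, 0, 0, 0], [0, 0.016, 0.38, 0, 0, 0, 0], [0, 0.016, 0.426, 0, 0, 0, 0], [0, 0.016, 0.426, 0, 0, 0, 0], [0, 0.016, 0.426, 0, 0, 0, -1], [0, 0.016, 0.426, 0, 0, 0, -1], [0, 0.016, 0.426, 0, 0, 0, -1], [0, 0.016, 0.426, 0, 0, 0, -1], [0, 0.016, 0.426, 0, 0, 0, -1]],
  ],
)

```text
time_s: 34.0
ee_pos: [0.4325, -0.0786, 0.0239]
eef_rot: [-3.141, 0.001, -2.974]
force: [-1.7, 0.3, 6.8]
grip_width: 0.0177
grip_force: 30.0
```

>>> play_rows(
  motion=[
    [[0, 0, 0, 0, 0, 0, -1], [0, 0, 0, 0, 0, 0, -1], [0, 0, -0.15, 0, 0, 0, -1], [0, 0, -0.3, 0, 0, 0, -1], [0, 0, -0.55, 0, 0, 0, -1], [0, 0, -0.55, 0, 0, 0, -1], [0, 0, -0.55, 0, 0, 0, -1]],
  ],
)

```text
time_s: 34.7
ee_pos: [0.4328, -0.0787, 0.1627]
eef_rot: [-3.14, 0.004, -2.974]
force: [0.4, 0.9, -1.1]
grip_width: 0.018
grip_force: 30.0
```

```bash
python3 -c "
from h import *
plan((.6510,.0527,.16,3.0316))"
```

```text
t34.7 [ 0.4328 -0.0787  0.1627] [-3.14   0.004 -2.974] q [-0.26  0.12  1.89  0.    1.13 -2.  ]
[-0.9482, 0.3723, 0.0138, -0.0002, 0.0006, 0.0442]
```

>>> play_rows(
  motion=[
    [[-0.15, 0.06, 0, 0, 0, 0.044, -1], [-0.3, 0.12, 0, 0, 0, 0.044, -1], [-0.45, 0.18, 0, 0, 0, 0.044, -1], [-0.6, 0.24, 0, 0, 0, 0.044, -1], [-0.75, 0.3, 0, 0, 0, 0.044, -1], [-0.88, 0.35, 0, 0, 0, 0.044, -1], [-0.948, 0.372, 0, 0, 0, 0.044, -1], [-0.948, 0.372, 0, 0, 0, 0.044, -1], [-0.948, 0.372, 0, 0, 0, 0.044, -1], [-0.948, 0.372, 0, 0, 0, 0.044, -1]],
  ],
)

```text
time_s: 35.7
ee_pos: [0.6494, 0.0523, 0.1599]
eef_rot: [-3.141, -0.001, 3.033]
force: [0.2, 0.9, -0.7]
grip_width: 0.0176
grip_force: 30.0
```

```bash
python3 -c "
from h import *
print(get_obs()['grip_width'])
plan((.6510,.0527,.0755,3.0316))"
```

```text
0.017646191900166894
t35.7 [0.6494 0.0523 0.1599] [-3.141e+00 -1.000e-03  3.033e+00] q [ 0.02  0.58  1.27 -0.    1.29 -1.44]
[-0.0066, 0.0022, 0.3374, -0.0, -0.0002, 0.0002]
```

>>> play_rows(
  motion=[
    [[-0.004, 0.002, 0.1, 0, 0, 0, -1], [-0.004, 0.002, 0.2, 0, 0, 0, -1], [-0.004, 0.002, 0.29, 0, 0, 0, -1], [-0.004, 0.002, 0.337, 0, 0, 0, -1], [-0.004, 0.002, 0.337, 0, 0, 0, -1], [-0.004, 0.002, 0.337, 0, 0, 0, -1], [-0.004, 0.002, 0.337, 0, 0, 0, -0.1], [-0.004, 0.002, 0.337, 0, 0, 0, -0.1], [-0.004, 0.002, 0.337, 0, 0, 0, -0.1], [-0.004, 0.002, 0.337, 0, 0, 0, -0.1]],
  ],
)

```text
time_s: 36.7
ee_pos: [0.6513, 0.0532, 0.0768]
eef_rot: [3.142, 0.0, 3.033]
force: [0.8, -0.3, -0.7]
grip_width: 0.0418
grip_force: 0.0
```

>>> play_rows(
  motion=[
    [[0, 0, -0.15, 0, 0, 0, -0.1], [0, 0, -0.33, 0, 0, 0, -0.1], [0.2, 0, -0.33, 0, 0, 0, -0.1], [0.4, 0, -0.33, 0, 0, 0, -0.1], [0.6, 0.1, -0.33, 0, 0, 0, -0.1], [0.8, 0.2, -0.4, 0, 0, 0, -1], [0.98, 0.4, -0.45, 0, 0, 0, -1], [0.98, 0.5, -0.5, 0, 0, 0, -1], [0.98, 0.6, -0.5, 0, 0, 0, -1], [0.98, 0.6, -0.5, 0, 0, 0, -1]],
  ],
)

```text
time_s: 37.7
ee_pos: [0.4236, 0.2316, 0.2024]
eef_rot: [3.14, 0.002, 3.037]
force: [0.2, -0.1, -0.7]
grip_width: 0.0058
grip_force: 0.0
```

```bash
python3 -c "
from h import *
c=camera('top');cv2.imwrite('pics/t4.png',c['frame'][150:330,140:460,::-1].repeat(2,0).repeat(2,1));stones(c)
c=camera('side');cv2.imwrite('pics/s4.png',c['frame'][100:480,0:480,::-1])
plan()"
```

```text
[603.2 400.1] L292 W66 yaw0.035 h0.021 px179,234
[651.6  53.9] L148 W19 yaw-0.114 h0.069 px299,207
[641.3 -46.8] L148 W19 yaw-0.115 h0.069 px336,211
[ 631.1 -144.5] L117 W17 yaw0.003 h0.069 px371,215
[ 629.3 -245. ] L117 W19 yaw0.010 h0.069 px407,216
[633.8 252.5] L88 W19 yaw-0.080 h0.069 px228,213
[628.8 202.4] L89 W19 yaw-0.087 h0.069 px246,215
[623.4 153.2] L88 W19 yaw-0.090 h0.069 px263,217
t37.8 [0.4237 0.229  0.2014] [-3.141 -0.     3.034] q [ 0.42  0.17  1.74 -0.    1.23 -1.04]
```

View pics/t4.png

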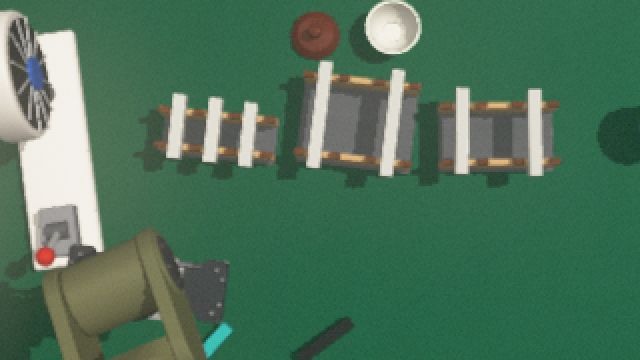

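View pics/s4.png

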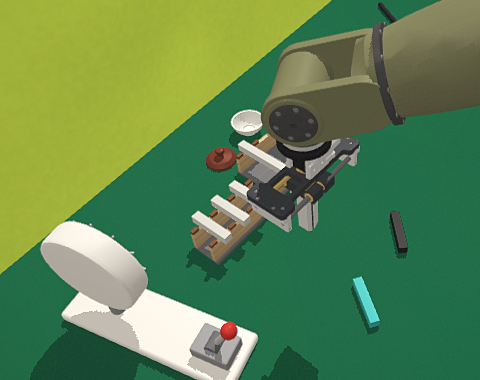

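```bash
python3 -c "
from h import *
plan((.404,.4043,.2,3.3036),(.404,.4043,.122,3.3036))"
```

```text
t37.8 [0.4237 0.229  0.2014] [-3.141 -0.     3.034] q [ 0.42  0.17  1.74 -0.    1.23 -1.04]
[0.1534, 0.6887, 0.0053, -0.0, -0.0, -0.0428]
[0.1533, 0.6888, 0.3173, -0.0, -0.0, -0.0428]
```

>>> play_rows(
  motion=[
    [[0.05, 0.14, 0, 0, 0, -0.0428, -1], [0.1, 0.28, 0, 0, 0, -0.0428, -1], [0.15, 0.42, 0, 0, 0, -0.0428, -1], [0.153, 0.56, 0, 0, 0, -0.0428, -1], [0.153, 0.689, 0, 0, 0, -0.0428, -1], [0.153, 0.689, 0, 0, 0, -0.0428, -1], [0.153, 0.689, 0.1, 0, 0, -0.0428, -1], [0.153, 0.689, 0.2, 0, 0, -0.0428, -1], [0.153, 0.689, 0.317, 0, 0, -0.0428, -1], [0.153, 0.689, 0.317, 0, 0, -0.0428, -1]],
  ],
)

```text
time_s: 38.8
ee_pos: [0.4039, 0.4016, 0.1187]
eef_rot: [-3.138, -0.006, -2.983]
force: [0.5, 0.4, 0.5]
grip_width: 0.0006
grip_force: 0.0
```

>>> play_rows(
  motion=[
    [[0, 0, 0, 0, 0, 0, -1], [0, 0, 0, 0, 0, 0, -1]],
  ],
)

```text
time_s: 39.0
ee_pos: [0.4054, 0.4042, 0.1239]
eef_rot: [3.14, 0.002, -2.982]
force: [-0.3, 0.5, -0.6]
grip_width: 0.0003
grip_force: 0.0
```

```bash
python3 -c "
from h import *
plan((.425,.4077,.122,3.3036),(.500,.4197,.122,3.3036),(.506,.421,.122,3.3036))
c=camera('side');cv2.imwrite('pics/s5.png',c['frame'][200:480,0:400,::-1])"
```

```text
t39.0 [0.4054 0.4042 0.1239] [ 3.140e+00  2.000e-03 -2.982e+00] q [ 0.72  0.45  1.56 -0.    1.13 -1.01]
[-0.0798, 0.0015, 0.0079, 0.0002, 0.0003, -0.0004]
[-0.3836, 0.0012, 0.0085, 0.0002, 0.0003, -0.0004]
[-0.4081, 0.0025, 0.0086, 0.0002, 0.0003, -0.0004]
```

View pics/s5.png

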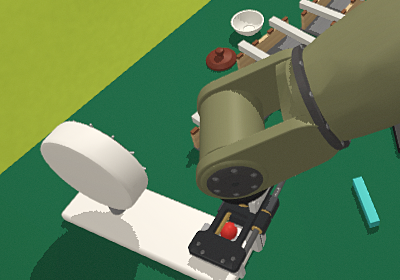

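>>> play_rows(
  motion=[
    [[-0.04, 0.001, 0.008, 0, 0, 0, -1], [-0.08, 0.001, 0.008, 0, 0, 0, -1], [-0.12, 0.001, 0.008, 0, 0, 0, -1], [-0.16, 0.001, 0.008, 0, 0, 0, -1], [-0.2, 0.001, 0.008, 0, 0, 0, -1], [-0.24, 0.001, 0.008, 0, 0, 0, -1], [-0.28, 0.001, 0.008, 0, 0, 0, -1], [-0.32, 0.001, 0.008, 0, 0, 0, -1], [-0.36, 0.001, 0.008, 0, 0, 0, -1], [-0.36, 0.001, 0.008, 0, 0, 0, -1]],
  ],
)

```text
time_s: 40.05
ee_pos: [0.4944, 0.4188, 0.1199]
eef_rot: [3.142, 0.0, -2.982]
force: [0.1, -0.3, -0.3]
grip_width: -0.0
grip_force: 0.0
```

>>> play_rows(
  motion=[
    [[-0.015, 0, 0, 0, 0, 0, -1], [-0.03, 0, 0, 0, 0, 0, -1], [-0.03, 0, 0, 0, 0, 0, -1], [-0.03, 0, 0, 0, 0, 0, -1]],
  ],
)

```text
time_s: 40.45
ee_pos: [0.5007, 0.4201, 0.1203]
eef_rot: [3.142, 0.0, -2.981]
force: [0.8, 0.5, 0.3]
grip_width: 0.0004
grip_force: 0.0
```

>>> play_rows(
  motion=[
    [[-0.01, 0, 0, 0, 0, 0, -1], [-0.02, 0, 0, 0, 0, 0, -1], [-0.02, 0, 0, 0, 0, 0, -1]],
  ],
)

```text
time_s: 40.75
ee_pos: [0.5045, 0.4208, 0.1201]
eef_rot: [-3.141, -0.004, -2.981]
force: [-10.9, -2.1, 4.3]
grip_width: 0.0007
grip_force: 5.5
```

```bash
cat > ball.py <<'E'
from h import *
def ball(c,box):
    b=c["frame"].astype(int);a,e,f,g=box
    m=np.zeros((480,640),bool);m[a:e,f:g]=((b[...,0]>110)&(b[...,1]<.45*b[...,0])&(b[...,2]<.45*b[...,0])&(b[...,1]<70))[a:e,f:g]
    v,u=np.nonzero(m);return len(u),(np.r_[u.mean(),v.mean()] if len(u) else None)
for nm,box in(("top",(200,300,130,215)),("side",(330,480,80,300))):
    for c in (dict(np.load(nm+"0.npz")),camera(nm)):
        n,p=ball(c,box);print(nm,n,p,toplane(c,p,.112) if n else "")
E
python3 ball.py; python3 -c "
from h import *
c=camera('side');cv2.imwrite('pics/s6.png',c['frame'][200:480,0:400,::-1])"
```

```text
top 24 [162.5        278.54166667] [[0.44919257 0.41336781]]
top 0 None 
side 220 [228.22727273 430.87727273] [[0.45285532 0.41308542]]
side 31 [181.80645161 414.67741935] [[0.53074924 0.43005018]]
```

View pics/s6.png

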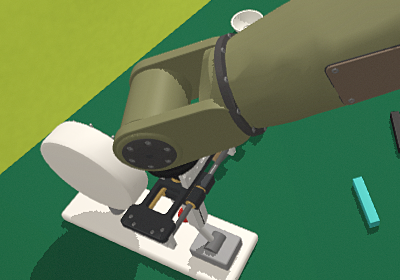

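>>> play_rows(
  motion=[
    [[0.1, 0, 0, 0, 0, 0, -1], [0.2, 0, 0, 0, 0, 0, -1], [0.35, 0, 0, 0, 0, 0, -1], [0.4, 0, -0.1, 0, 0, 0, -1], [0.4, -0.15, -0.3, 0, 0, 0, -1], [0.4, -0.3, -0.4, 0, 0, 0, -1], [0.4, -0.5, -0.4, 0, 0, 0, -1], [0.4, -0.7, -0.4, 0, 0, 0, -1], [0.4, -0.9, -0.4, 0, 0, 0, -1], [0.4, -0.9, -0.4, 0, 0, 0, -1]],
  ],
)

```text
time_s: 41.9
ee_pos: [0.4437, 0.1789, 0.2208]
eef_rot: [-3.141, 0.001, -2.985]
force: [0.1, 0.8, -0.5]
grip_width: 0.0003
grip_force: 0.0
```

```bash
python3 ball.py; python3 -c "
from h import *
stones()
c=camera('top');cv2.imwrite('pics/t7.png',c['frame'][150:330,130:450,::-1].repeat(2,0).repeat(2,1))"
```

```text
top 24 [162.5        278.54166667] [[0.44919257 0.41336781]]
top 0 None 
side 220 [228.22727273 430.87727273] [[0.45285532 0.41308542]]
side 194 [186.05154639 413.71649485] [[0.5262192  0.42546295]]
[593.7 394.7] L309 W63 yaw-0.018 h0.021 px179,238
[651.6  54.1] L148 W19 yaw-0.110 h0.069 px299,207
[641.3 -47. ] L148 W19 yaw-0.115 h0.069 px336,211
[ 631.1 -144.5] L117 W17 yaw0.003 h0.069 px371,215
[ 629.4 -245.1] L117 W19 yaw0.010 h0.069 px407,216
[633.7 252.4] L88 W19 yaw-0.080 h0.069 px228,213
[628.7 202.3] L89 W19 yaw-0.087 h0.069 px246,215
[623.2 153.2] L87 W19 yaw-0.090 h0.069 px263,217
```

View pics/t7.png

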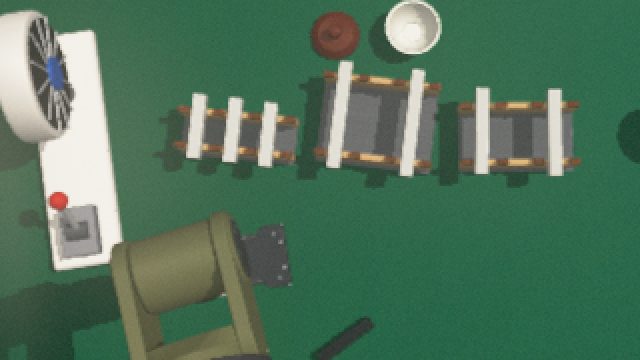

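```bash
python3 -c "
from station import workorder
print(workorder.hand_in())"
```

```text
the job is handed in; nothing more can be done
None
```

All seven stones lie flat in their own bays on the right racks (three short, two mid including the misplaced one, two long), each within about 3 mm of centre; then I pushed the fan lever to its on stop and handed the job in at about 42 s, with no verdict returned.

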